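# Inch the sander from the bench control board

## Robot

A 6-joint arm with a two-finger parallel gripper is mounted at the origin on a cart in front of the work surface, level with it; the furniture and walls round the work are solid. World frame = base frame: x ahead of the robot, y to its left, z up, the work surface at z = 0. Lengths are in mm, angles in degrees, forces in N, time in s.
With the tool pointing down it reaches from about 250 to 775 mm from the base axis. Payload 4 kg.
Tool frame: the origin (TCP) lies at the very end of the fingers, on their centre line; the grasp point (between the pads) lies 19 mm behind it; z points along the fingers, y is the direction in which the jaws open and shut (so a half turn about z gives the same grasp; the last joint's range is limited). The gripper opens to 85 mm and grips with 20 to 120 N. Pads are 22 mm wide; open, the fingers measure 114 mm over their backs; the gripper's body (76 mm by 85 mm) begins 54 mm behind the grasp point. The pads swing forward as they close: fully open they stand 13 mm farther back than shut.
Start: joints at [-5.907, 4.996, 78.535, -0, 96.463, -5.907], TCP at [550.016, -0.006, 231.341] pointing down, gripper open.
Joint ranges: [-177.83, 177.83], [-43.37, 116.18], [15.69, 146.23], [-61.86, 241.86], [9.47, 152.12], [-147.06, 147.06]. Speed limits (degrees/s): [159.86, 159.86, 180, 180, 180, 180].

## Interface

Orientations are given as a 3x3 rotation matrix whose columns are the frame's x, y, z axes.
In Python, from bench import sense, capture, order, finder gives the robot as it stands.
- The arm moves only by the shell command python3 -m inch 'ROWS' [FORCE]. ROWS is JSON, a list of rows, each an object with "gripper": the opening in per cent of the stroke, from 0 (shut) to 100 (fully open); "offset": the shift along the tool's x, y, z in m, a list of three; "angular": the turn, a rotation vector about the tool's x, y, z in degrees, a list of three. A call has 1 to 20 rows; each row shifts and turns the commanded pose from where the row before left it, along the tool's axes as they then stand; what a row does not reach is not made up. A row lasts 1/8 s, in which the tool goes at most 62.5 mm and 10.7 degrees, less where a joint would pass 70% of its speed; a pose out of reach is approached as far as the arm can. A call with a gripper value outside its range is refused whole. The fingers move at their own pace and stop on an object; FORCE is the grip in N (left out, the last holds). Time passes only in rows, so rows that do not move let the fingers close. It gives the time, the measured TCP pose, the force and the opening at its end, in the units of the state.
- sense(): the state, without advancing time (a new reading comes with each control period).
- capture(name): name is "scene" or "side" or "wrist"; returns a dict with "image" (480x640x3 uint8, red, green, blue), "z_map" (480x640 float32, mm along the optical axis (not along the pixel's ray), 0 where there is no reading), "intrinsics" (3x3 intrinsics, pixels), "R" (3x3) and "t" (3): a world point X has camera coordinates R X + t. Camera axes: x right, y down, z forward; pixel columns grow to the right and rows downward; lengths in mm; the calibration is good to about 2 mm. A picture is of the moment at which its call begins.
- order.close_job(): hands the job in, once; it reports no verdict.
Trained networks look in the newest picture that a camera, given by its name, has taken for a name from the list of things; names that differ only in an ending like _2 or _b are one class to them, and where a whole thing is asked for, a point or a joint stands for the part that bears it (a point fixed in the world has none). Each returns a list of dicts, best first, with "score" (0 to 1); they miss things now and then, are a little off and sometimes report something else, mostly with a low value. They report only what shows in the picture. A call takes as long as a camera call.
- finder.boxes_of(camera, query): "position" ([column, row] in pixels, amid what is visible of it).
- finder.outline_of(camera, query): "region" (480x640 bool, what is visible of it) and "position" ([column, row] in pixels, amid what is visible of it).
- finder.tip_of(camera, query): "position" ([column, row] in pixels: a listed point, or the origin of a listed thing).
The state is a dict: "time": time; "joint_pos": joint angles; "joint_velocities": joint speeds; "joint_efforts": joint torques, N m; "eef_pos": TCP position; "eef_rot": TCP orientation; "force": force on the tool from outside, world axes, zero at the start; "ft_torque": the same for the moment, N m; "gripper_width": opening from 0.0 (shut) to 1.0 (fully open).
Only numpy, scipy, OpenCV 4.12 (cv2) and the standard library are available. Lean on these libraries where they do the work, as an engineer would, in place of code of your own. Each camera call takes 0.05 s, during which the arm holds its last target.

## Task

Inch the sander from the control board on the bench, with the fingertips: first tip the rocker over so that the half farther from you is down, next push the square key all the way in and let it come back up, then push the small round button all the way in and finish while still holding it down. Do not press the wide mushroom-shaped stop button, and do not pick up or shift the loose things lying on and around the board.

Things in the scene. Friction and masses are not known exactly. Their poses are not given: they have to be found in the camera images.
- board: Fixed plywood board, 150 (x) x 320 (y) x 12 mm, flat on the bench; origin under its centre, x points away from the robot, y to the robot's left. Four equal grey button boxes stand on it side by side, 76 mm from centre to centre, in any order; in front of them is a bare ledge about 60 mm wide.
- rocker_station: Fixed grey box, 76 (x) x 64 (y) x 36 high, on the board; origin under its centre, 12 mm above the bench, axes parallel to the board's. It carries the rocker.
- square_station: Fixed grey box, 76 (x) x 64 (y) x 36 high, on the board; origin under its centre, 12 mm above the bench, axes parallel to the board's. It carries the square key.
- round_station: Fixed grey box, 76 (x) x 64 (y) x 36 high, on the board; origin under its centre, 12 mm above the bench, axes parallel to the board's. It carries the small round button.
- stop_station: Fixed grey box, 76 (x) x 64 (y) x 36 high, on the board; origin under its centre, 12 mm above the bench, axes parallel to the board's. It carries the mushroom stop button.
- rocker (a joint): Black rocker, 58 (x) x 30 (y) mm, slightly hollow on top, pivoting about its middle on an axis along the board's y, 44 mm above the underside of its box. rad: starts near -0.2 (near half down, far half up), +0.2 = far half fully down. It stays where it is left; about 2.5 N on the raised half, 20 mm from the pivot, tips it.
- rocker_far (a point): Point on the top of the rocker's far half, 20 mm from the pivot; it sinks about 8 mm when the rocker is tipped fully to the far side (it is about 70 mm above the bench before, 62 after).
- rocker_near (a point): The same point on the near half.
- square_key (a joint): Square black key, 28x28 mm, standing 12 mm proud of its box. m, 0 = out, 0.007 = fully in; springs back; about 2 N to start, 5 N fully in.
- square_top (a point): Centre of the square key's flat top, 60 mm above the bench when out.
- round_button (a joint): Small round black button, 24 mm in diameter, standing 12 mm proud of its box. m, 0 = out, 0.007 = fully in; springs back; about 2 N to start, 5 N fully in.
- round_top (a point): Centre of the round button's flat top, 60 mm above the bench when out.
- stop_button (a joint): Black mushroom stop button, a domed head 43 mm in diameter standing 24 mm proud of its box. m, 0 = out, 0.006 = fully in; about 2 N already moves it. Not to be pressed.
- stop_top (a point): Top of the mushroom head, 72 mm above the bench.
- pencil: Loose bystander: flat carpenter's pencil, 8x179x8 mm, lying on the board's front ledge; origin under its centre.
- blank_6: Loose bystander: wooden block 46x82x30 mm; origin under its centre.
- cork_block: Loose bystander: cork sanding block 65x110x29 mm; origin under its centre.
- tape_measure: Loose bystander: tape measure 64x103x36 mm; origin under its centre.
- blank_1: Loose bystander: wooden brush back 52x150x18 mm with round ends; origin under its centre.

How it is judged (in metres and radians):
On the way, in this order (a step that is already met when the one before it is completed fails the run):
1. the rocker is tipped, its far half down (value of joint rocker above 0.12 rad), for 0.05 s.
2. the square key is pushed in by the fingers with the rocker on (value of joint square_key above 0.0045 m and contact force between the fingers and square_station above 1 N and value of joint rocker above 0.12 rad), for 0.05 s.
3. the square key is out again and the round button is held in (value of joint round_button above 0.0045 m and value of joint square_key below 0.002 m and value of joint rocker above 0.12 rad), for 0.3 s.
At the end, for the whole second after the job is handed in: The fingers hold the round button in (more than 4.5 of its 7 mm, with more than 1 N), the rocker's far half is down (more than 0.12 rad), the square key is out (within 2 mm) and the stop button is out (within 1.5 mm) (all of step 3 and contact force between the fingers and round_station above 1 N and value of joint stop_button below 0.0015 m); the arm keeps its last pose, push and grip.
It fails at once if the mushroom stop button is pressed (over 1.5 mm) (value of joint stop_button above 0.0015 m).
It fails at once if the square key or the round button is pressed in before the rocker is tipped (value of joint rocker below 0 rad and value of joint any of square_key, round_button above 0.0035 m).
It fails at once if a loose bystander is lifted, carried or shifted by more than 15 mm (distance of any of pencil, blank_6, cork_block, tape_measure, blank_1 from where it was at the start of the episode above 0.015 m).
It also fails if it takes over 35 s, if anything falls off the work surface, if the arm or the gripper's body presses on something with over 40 N, if the wrist force passes 120 N, or if a joint passes its speed limit or range.

## Working session

There is one attempt and no reset: what is moved stays moved. The work goes in short steps, Python scripts to look and compute and a shell command to move; the robot and the scene stay as the last step left them, time stands still between calls to the robot, and variables do not carry over. Pictures are saved under pics/ and viewed, and the job is handed in when it is done.

```bash
mkdir -p pics; ls
cat > h.py <<'E'
import numpy as np,cv2
from bench import sense,capture,order,finder
def save(c,n): cv2.imwrite('pics/'+n+'.png',cv2.cvtColor(c['image'],cv2.COLOR_RGB2BGR))
def px(c,u,v,r=2):
    z=c['z_map'][int(v)-r:int(v)+r+1,int(u)-r:int(u)+r+1]; z=np.median(z[z>0]) if (z>0).any() else np.nan
    p=z*np.linalg.solve(c['intrinsics'],[u,v,1]); return c['R'].T@(p-c['t'])
E
python3 - <<'E'
from h import *
for n in ['scene','side','wrist']:
    c=capture(n); save(c,n+'0')
    for q in ['rocker_far','rocker_near','square_top','round_top','stop_top','board']:
        for r in finder.tip_of(n,q)[:2]:
            u,v=r['position']; print(n,q,round(r['score'],2),np.round([u,v]),np.round(px(c,u,v),1))
print(sense())
E
```

```text
pics
scene rocker_far 0.66 [438. 300.] [ 506.  -308.7   68.4]
scene rocker_near 0.72 [426. 316.] [ 465.3 -313.9   62.2]
scene rocker_near 0.43 [387. 291.] [ 479.9 -231.6   59.3]
scene square_top 0.75 [426. 316.] [ 465.2 -315.2   62.2]
scene square_top 0.5 [391. 294.] [ 479.7 -239.2   58.9]
scene round_top 0.68 [352. 272.] [ 482.5 -156.3   59.4]
scene stop_top 0.61 [322. 250.] [487.4 -83.8  70.5]
scene board 0.72 [360. 317.] [ 448.5 -206.6   12.8]
side rocker_far 0.78 [324. 167.] [496.1   7.9 270.9]
side rocker_near 0.81 [340. 172.] [ 469.5 -307.    60.5]
side rocker_near 0.21 [400. 227.] [ 361.5 -177.3   27.8]
side square_top 0.45 [332. 191.] [ 485.6 -244.7   58.3]
side square_top 0.19 [418. 274.] [342.1 -54.   26.6]
side round_top 0.6 [331. 217.] [ 485.6 -163.4   58.9]
side board 0.65 [343. 232.] [ 464.9 -137.3   45.8]
wrist rocker_near 0.55 [252. 431.] [535.6   9.8 309.4]
wrist square_top 0.47 [255. 430.] [536.2   9.8 309.1]
wrist round_top 0.91 [250. 370.] [ 483.5 -160.2   60.7]
wrist round_top 0.65 [256. 343.] [ 489.3 -137.1   48.7]
wrist stop_top 0.68 [238. 306.] [478.6 -83.4  72.5]
{'time': 1.05, 'joint_pos': array([-5.90586445e+00,  4.99553996e+00,  7.85350361e+01,  1.14367125e-03,
        9.64626186e+01, -5.90533438e+00]), 'joint_velocities': array([ 0.01440027,  0.00929908, -0.03170812,  0.06025151,  0.1041459 ,
       -0.06041178]), 'joint_efforts': array([ 7.24217825e-04, -3.51733875e+01, -3.13469088e+01, -7.15159626e-05,
        2.63610118e-04, -7.11808852e-06]), 'eef_pos': array([5.50020828e+02, 1.24738594e-02, 2.31349665e+02]), 'eef_rot': array([[ 7.00308361e-06,  9.99999993e-01,  1.20186698e-04],
       [ 1.00000000e+00, -7.00398594e-06,  7.50730238e-06],
       [ 7.50814411e-06,  1.20186646e-04, -9.99999993e-01]]), 'force': array([ 0.44422759, -0.46923113, -0.15362518]), 'ft_torque': array([ 0.01828643, -0.00597294,  0.02644062]), 'gripper_width': 0.9998498208531196}
```

View images.

View pics/scene0.png

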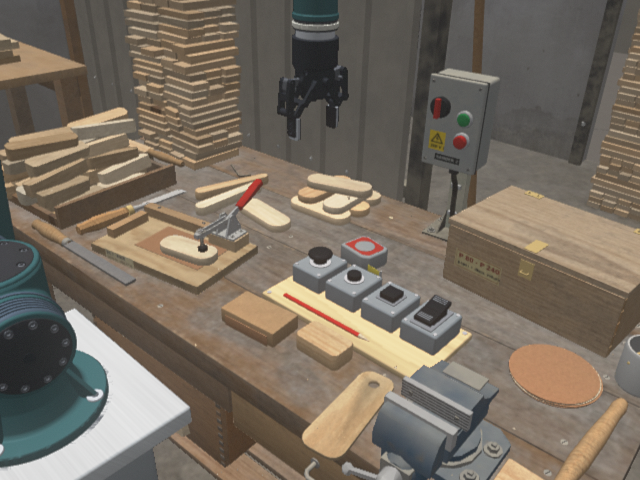

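View pics/side0.png

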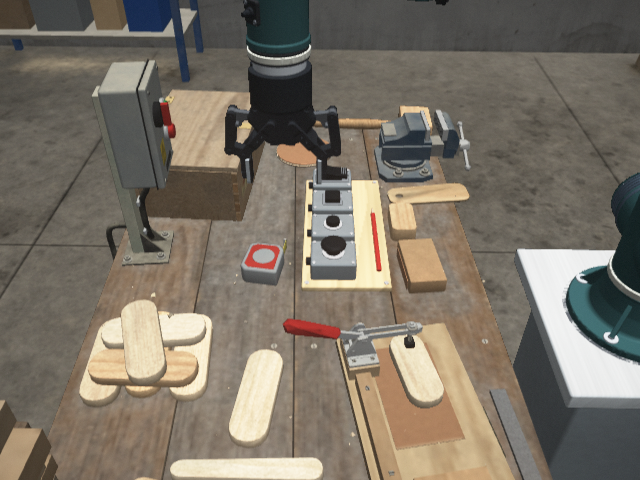

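View pics/wrist0.png

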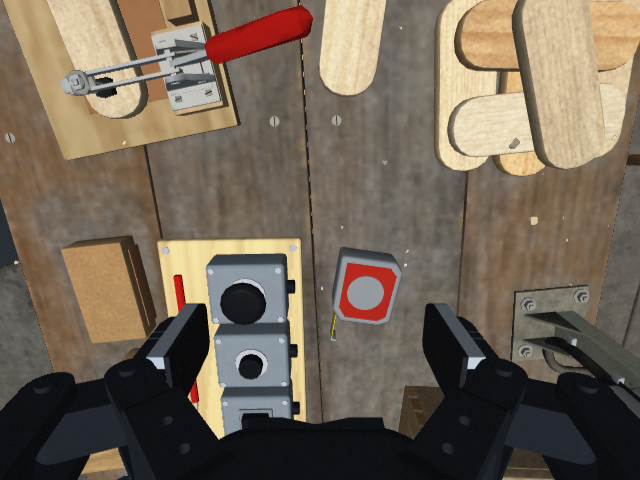

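Run:
```python
from h import *
for n in ['scene','side']:
    c=capture(n); save(c,n+'1'); z=c['z_map']; v,u=np.nonzero(z>0); d=z[v,u]
    P=(c['R'].T@((np.linalg.inv(c['intrinsics'])@np.c_[u,v,np.ones(len(u))].T)*d-c['t'][:,None])).T
    rgb=c['image'][v,u].astype(int)
    inr=(P[:,0]>380)&(P[:,0]<580)&(P[:,1]>-370)&(P[:,1]<-30)
    dark=rgb.max(1)<60
    for nm,y in [('stop',-85),('round',-160),('sq',-237),('rock',-313)]:
        b=inr&(abs(P[:,1]-y)<38)
        t=b&(abs(P[:,2]-48)<3); k=b&dark&(P[:,2]>56)&(P[:,2]<85)
        for lab,m in (('box',t),('key',k)):
            if m.sum()>5:
                q=P[m]; lo,hi=np.percentile(q[:,:2],[1,99],axis=0)
                print(n,nm,lab,m.sum(),'mid',np.round((lo+hi)/2,1),'ext',np.round(hi-lo,1),'z',np.round(np.percentile(q[:,2],[5,50,95]),1))
    o=(P[:,0]>350)&(P[:,0]<650)&(P[:,1]>-480)&(P[:,1]<-355)&(P[:,2]>40)
    q=P[o]; print('obst',len(q), np.round(q.min(0)) if len(q) else '',np.round(q.max(0)) if len(q) else '')
print(sense()['time'])
```

```text
scene stop box 609 mid [480.4 -86.1] ext [73.4 61.2] z [45.6 47.6 50.2]
scene stop key 53 mid [477.6 -90. ] ext [32.5 31.1] z [62.  65.8 69.7]
scene round box 811 mid [ 482.3 -161.6] ext [73.8 61.9] z [45.7 47.5 49.6]
scene round key 37 mid [ 480.9 -163.7] ext [19.7 17.9] z [56.6 58.4 60.9]
scene sq box 822 mid [ 483.6 -237.5] ext [73.1 62. ] z [45.7 47.7 49.9]
scene sq key 73 mid [ 482.1 -238.9] ext [25.5 25. ] z [56.4 58.4 60.8]
scene rock box 730 mid [ 484.3 -313.3] ext [73.5 62.3] z [45.5 47.8 50.2]
scene rock key 249 mid [ 482.3 -314. ] ext [54.8 29.2] z [56.9 63.3 68.2]
obst 4611 [ 350. -480.   40.] [ 650. -355.  125.]
side stop box 751 mid [482.3 -80.8] ext [72.2 61.3] z [45.3 47.  49.5]
side stop key 341 mid [482.4 -79.8] ext [36.4 37.2] z [64.1 69.2 71.7]
side round box 715 mid [ 483.6 -156.8] ext [72.4 59.5] z [45.4 47.  49.4]
side round key 87 mid [ 483.4 -157.2] ext [19.4 22.3] z [56.6 58.4 60.5]
side sq box 540 mid [ 485.2 -233. ] ext [72.3 61.5] z [45.2 46.8 49.1]
side sq key 136 mid [ 484.8 -233. ] ext [26.1 28.4] z [56.6 58.3 60.1]
side rock box 287 mid [ 486.2 -306.7] ext [73.3 58.2] z [45.3 46.8 50. ]
side rock key 178 mid [ 476.5 -309.6] ext [37.3 31.7] z [57.4 61.4 65. ]
obst 664 [ 350. -477.   40.] [ 650. -356.  124.]
1.15
```

```bash
python3 -m inch '[{"gripper":0,"offset":[-0.031,-0.004,0.008],"angular":[0,0,0]},{"gripper":0,"offset":[-0.031,-0.004,0.008],"angular":[0,0,0]},{"gripper":0,"offset":[-0.031,-0.004,0.012],"angular":[0,0,0]},{"gripper":0,"offset":[-0.031,-0.004,0.012],"angular":[0,0,0]},{"gripper":0,"offset":[-0.031,-0.004,0.012],"angular":[0,0,0]},{"gripper":0,"offset":[-0.031,-0.004,0.012],"angular":[0,0,0]},{"gripper":0,"offset":[-0.031,-0.004,0.016],"angular":[0,0,0]},{"gripper":0,"offset":[-0.031,-0.004,0.016],"angular":[0,0,0]},{"gripper":0,"offset":[-0.031,-0.004,0.016],"angular":[0,0,0]},{"gripper":0,"offset":[-0.001,-0.004,0.018],"angular":[0,0,0]},{"gripper":0,"offset":[-0.031,0,0],"angular":[0,0,0]},{"gripper":0,"offset":[0,0,0],"angular":[0,0,0]}]' 20
python3 - <<'E'
from h import *
s=sense();print(np.round(s['eef_pos'],1),np.round(s['eef_rot'],3),s['gripper_width'],s['force'])
for n in ['scene','wrist']: save(capture(n),n+'2')
E
```

```text
time: 2.65
eef_pos: [509.7, -311.4, 100.6]
eef_rot: [[0.001, 1.0, -0.001], [1.0, -0.001, 0.001], [0.001, -0.001, -1.0]]
force: [0.5, 0.7, 1.1]
gripper_width: -0.002
[ 509.7 -311.4  100.6] [[ 0.001  1.    -0.001]
 [ 1.    -0.001  0.001]
 [ 0.001 -0.001 -1.   ]] -0.0015800318846878642 [0.48587219 0.66317187 1.08688914]
```

View pics/scene2.png

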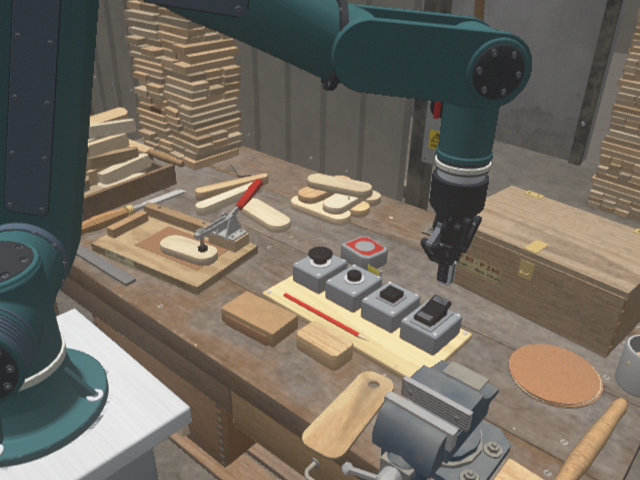

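View pics/wrist2.png

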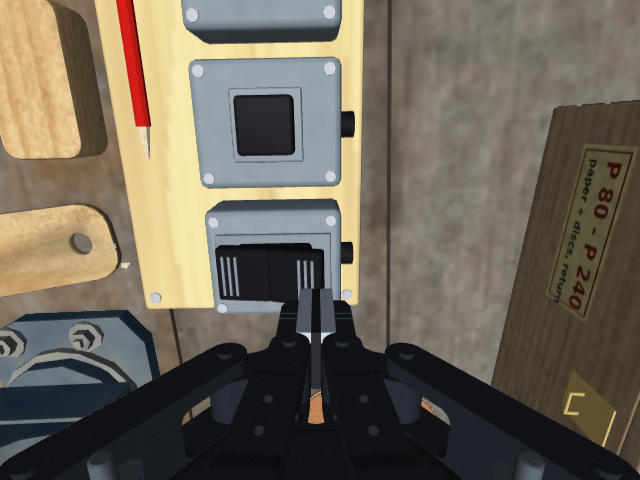

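Scene and wrist views show the closed fingers above the rocker's far half (wrist about (315,290), rocker spanning columns 217–325), clear of the vise. Pressing now.

```bash
python3 -m inch '[{"gripper":0,"offset":[0,0,0.014],"angular":[0,0,0]},{"gripper":0,"offset":[0,0,0.014],"angular":[0,0,0]},{"gripper":0,"offset":[0,0,0.004],"angular":[0,0,0]},{"gripper":0,"offset":[0,0,0.004],"angular":[0,0,0]},{"gripper":0,"offset":[0,0,0.002],"angular":[0,0,0]},{"gripper":0,"offset":[0,0,0.002],"angular":[0,0,0]},{"gripper":0,"offset":[0,0,0],"angular":[0,0,0]}]' 20
python3 - <<'E'
from h import *
for n in ['scene','side']:
    c=capture(n);save(c,n+'3')
    cv2.imwrite(f'pics/{n}3c.png',cv2.resize(cv2.imread(f'pics/{n}3.png')[*( (slice(220,380),slice(330,500)) if n=='scene' else (slice(100,300),slice(240,440)))],None,fx=3,fy=3))
E
```

```text
time: 3.62
eef_pos: [510.6, -311.2, 61.9]
eef_rot: [[-0.0, 1.0, 0.002], [1.0, 0.0, -0.001], [-0.001, 0.002, -1.0]]
force: [2.6, 1.3, 2.8]
gripper_width: 0.0
```

View pics/scene3c.png

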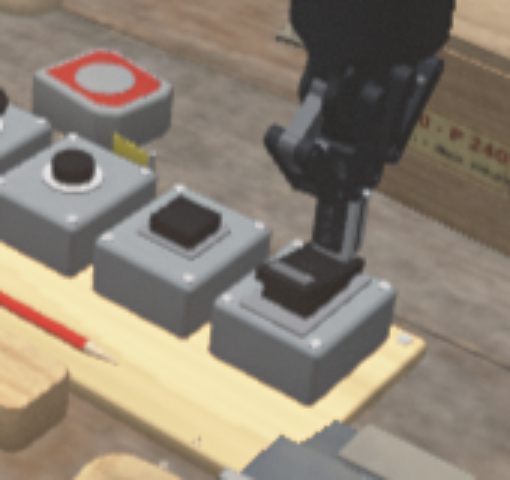

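The rocker is about level to slightly past; pushing further.

```bash
python3 -m inch '[{"gripper":0,"offset":[0,0,0.002],"angular":[0,0,0]},{"gripper":0,"offset":[0,0,0.002],"angular":[0,0,0]},{"gripper":0,"offset":[0,0,0.001],"angular":[0,0,0]},{"gripper":0,"offset":[0,0,0],"angular":[0,0,0]}]' 20
python3 - <<'E'
from h import *
for n in ['scene']:
    c=capture(n);save(c,n+'4')
    cv2.imwrite(f'pics/{n}4c.png',cv2.resize(cv2.imread(f'pics/{n}4.png')[220:380,330:500],None,fx=3,fy=3))
E
```

```text
time: 4.22
eef_pos: [510.9, -311.4, 61.1]
eef_rot: [[-0.0, 1.0, 0.003], [1.0, 0.0, -0.002], [-0.002, 0.003, -1.0]]
force: [-2.8, 5.9, 18.2]
gripper_width: -0.004
```

View pics/scene4c.png

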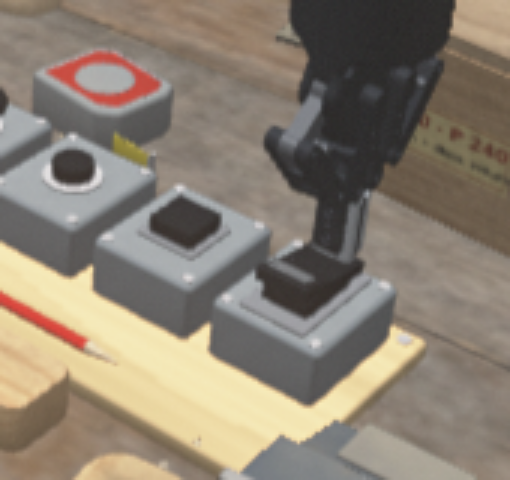

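```bash
python3 -m inch '[{"gripper":0,"offset":[0,0,-0.012],"angular":[0,0,0]},{"gripper":0,"offset":[0,0,-0.018],"angular":[0,0,0]},{"gripper":0,"offset":[0.025,-0.009,0],"angular":[0,0,0]},{"gripper":0,"offset":[0.025,-0.009,0],"angular":[0,0,0]},{"gripper":0,"offset":[0.025,-0.008,0],"angular":[0,0,0]},{"gripper":0,"offset":[0,0,0],"angular":[0,0,0]}]' 20
python3 - <<'E'
from h import *
n='scene';c=capture(n);save(c,n+'5')
cv2.imwrite(f'pics/{n}5c.png',cv2.resize(cv2.imread(f'pics/{n}5.png')[220:380,330:500],None,fx=3,fy=3))
z=c['z_map']; v,u=np.nonzero(z>0); d=z[v,u]
P=(c['R'].T@((np.linalg.inv(c['intrinsics'])@np.c_[u,v,np.ones(len(u))].T)*d-c['t'][:,None])).T
m=(abs(P[:,1]+312)<12)&(abs(P[:,0]-485)<30)&(P[:,2]>53)&(P[:,2]<80)
q=P[m]
for a in range(455,516,6):
    k=abs(q[:,0]-a)<3
    if k.any(): print(a,k.sum(),np.round(np.median(q[k,2]),1))
print(sense()['eef_pos'])
E
```

```text
time: 5.03
eef_pos: [483.2, -235.0, 86.2]
eef_rot: [[-0.001, 1.0, -0.001], [1.0, 0.001, 0.0], [0.0, -0.001, -1.0]]
force: [-0.9, 0.3, -0.0]
gripper_width: 0.003
455 10 67.2
461 86 68.8
467 65 67.7
473 19 69.0
479 19 65.9
485 24 64.2
491 30 63.3
497 33 62.2
503 39 61.6
509 30 62.0
515 10 60.9
[ 483.71864829 -236.05185846   86.40929659]
```

View pics/scene5c.png

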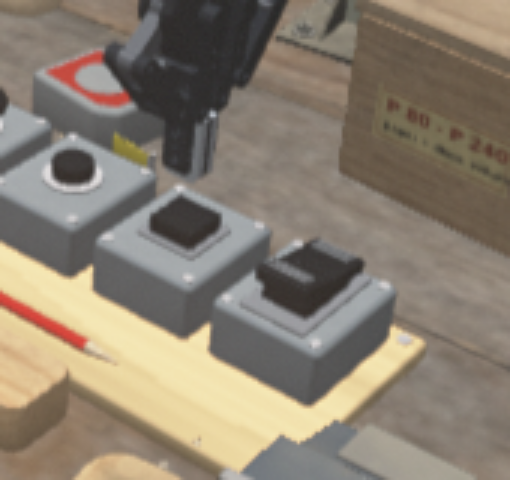

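The rocker is tipped (near half at about 69 mm, far at about 61.5). The fingers are above the square key, so I'll press it and release.

```bash
python3 -m inch '[{"gripper":0,"offset":[0,0,0.014],"angular":[0,0,0]},{"gripper":0,"offset":[0,0,0.010],"angular":[0,0,0]},{"gripper":0,"offset":[0,0,0.004],"angular":[0,0,0]},{"gripper":0,"offset":[0,0,0.003],"angular":[0,0,0]},{"gripper":0,"offset":[0,0,0.003],"angular":[0,0,0]},{"gripper":0,"offset":[0,0,0.002],"angular":[0,0,0]},{"gripper":0,"offset":[0,0,0],"angular":[0,0,0]}]' 20
python3 - <<'E'
from h import *
n='scene';c=capture(n);save(c,n+'6')
cv2.imwrite(f'pics/{n}6c.png',cv2.resize(cv2.imread(f'pics/{n}6.png')[220:380,330:500],None,fx=3,fy=3))
s=sense();print(s['eef_pos'],s['force'])
E
```

```text
time: 5.95
eef_pos: [483.6, -236.4, 52.9]
eef_rot: [[-0.0, 1.0, -0.001], [1.0, 0.0, -0.001], [-0.001, -0.001, -1.0]]
force: [-7.6, 1.4, 13.2]
gripper_width: -0.0
[ 483.63061767 -236.34748059   52.93041105] [-7.74939971  2.29773462 14.03904776]
```

View pics/scene6c.png

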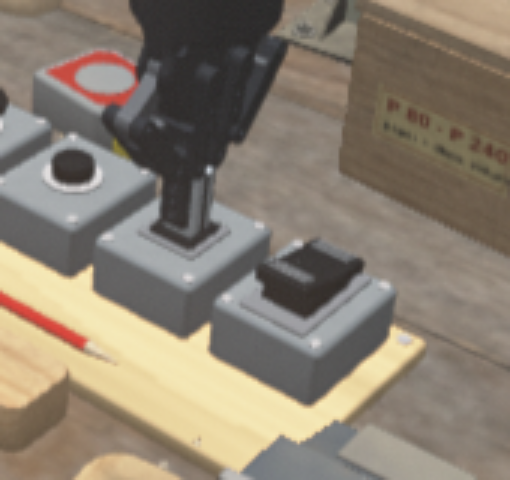

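The key is fully in (TCP at 52.9 mm, 14 N). Next I'll lift and go over the round button.

```bash
python3 -m inch '[{"gripper":0,"offset":[0,0,-0.014],"angular":[0,0,0]},{"gripper":0,"offset":[0,0,-0.018],"angular":[0,0,0]},{"gripper":0,"offset":[0.026,-0.001,0],"angular":[0,0,0]},{"gripper":0,"offset":[0.026,0,0],"angular":[0,0,0]},{"gripper":0,"offset":[0.024,0,0],"angular":[0,0,0]},{"gripper":0,"offset":[0,0,0],"angular":[0,0,0]}]' 20
python3 - <<'E'
from h import *
for n in ('scene','side'):
  c=capture(n);save(c,n+'7')
  print(n,'square',np.round([px(c,*r['position'],r=1) for r in finder.tip_of(n,'square_top')[:2]],1))
cv2.imwrite(f'pics/7c.png',cv2.resize(cv2.imread(f'pics/scene7.png')[220:380,290:500],None,fx=3,fy=3))
s=sense();print(s['eef_pos'],s['force'],s['time'])
E
```

```text
time: 6.75
eef_pos: [483.5, -158.8, 82.9]
eef_rot: [[-0.002, 1.0, 0.001], [1.0, 0.002, 0.0], [0.0, 0.001, -1.0]]
force: [0.3, 0.6, 0.0]
gripper_width: -0.0
scene square [[ 480.8 -233.1   58.4]]
side square []
[ 483.3302158  -160.75310892   82.64631372] [-0.29492986  0.27303478  0.28430855] 6.95
```

View pics/7c.png

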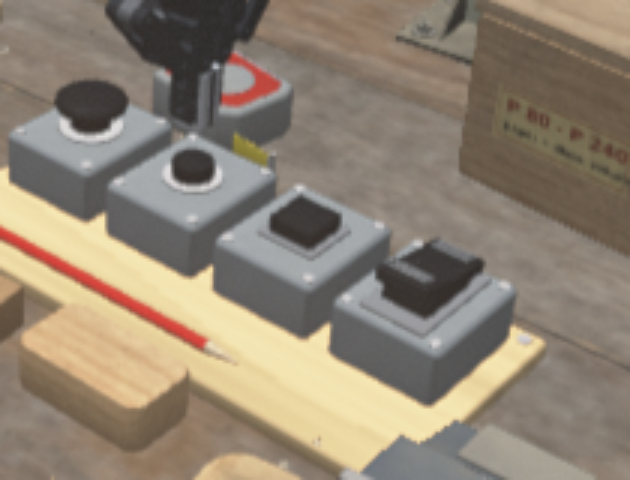

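The square key is back out (58.4 mm measured with the ~1.5 mm low bias) and the rocker is still tipped. Pressing the round button.

```bash
python3 -m inch '[{"gripper":0,"offset":[0,0,0.012],"angular":[0,0,0]},{"gripper":0,"offset":[0,0,0.008],"angular":[0,0,0]},{"gripper":0,"offset":[0,0,0.004],"angular":[0,0,0]},{"gripper":0,"offset":[0,0,0.003],"angular":[0,0,0]},{"gripper":0,"offset":[0,0,0.003],"angular":[0,0,0]},{"gripper":0,"offset":[0,0,0.002],"angular":[0,0,0]},{"gripper":0,"offset":[0,0,0.001],"angular":[0,0,0]},{"gripper":0,"offset":[0,0,0],"angular":[0,0,0]},{"gripper":0,"offset":[0,0,0],"angular":[0,0,0]},{"gripper":0,"offset":[0,0,0],"angular":[0,0,0]},{"gripper":0,"offset":[0,0,0],"angular":[0,0,0]}]' 20
python3 - <<'E'
from h import *
for n in ('scene','side'):
  c=capture(n);save(c,n+'8')
cv2.imwrite(f'pics/8c.png',cv2.resize(cv2.imread(f'pics/scene8.png')[220:380,290:500],None,fx=3,fy=3))
s=sense();print(s['eef_pos'],s['force'],s['time'])
E
```

```text
time: 8.32
eef_pos: [482.7, -160.2, 52.8]
eef_rot: [[-0.0, 1.0, -0.0], [1.0, 0.0, -0.001], [-0.001, -0.0, -1.0]]
force: [-10.3, 3.3, 19.0]
gripper_width: -0.003
[ 482.70294738 -160.16847067   52.82672178] [-10.48606382   1.95279435  18.79825569] 8.425
```

View pics/8c.png

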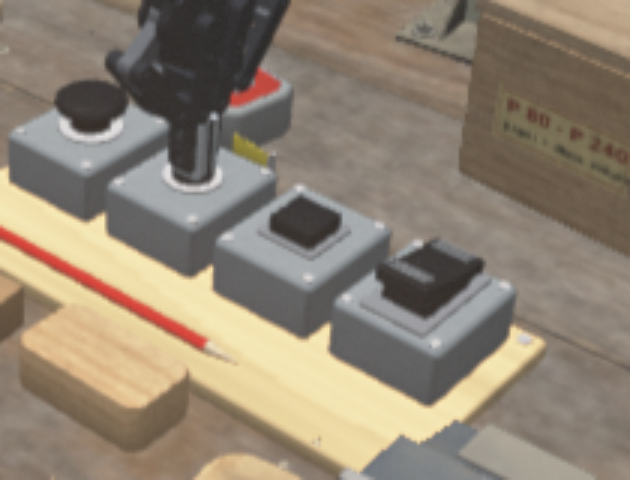

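View pics/side8.png

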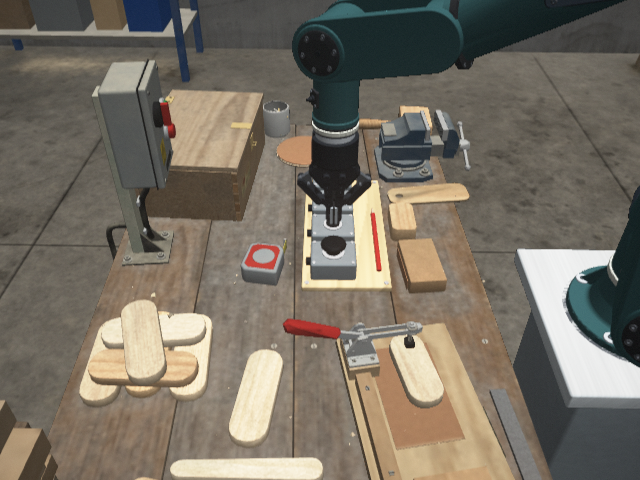

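The round button is bottomed under the fingers (crop about (193,175), 19 N). The stop button, square key and loose things are untouched, and the rocker is still tipped. Handing in.

```bash
python3 -c "
from h import *
order.close_job()"
```

```text
the job is handed in; nothing more can be done
```

I did all three steps in order and handed the job in while still holding the round button down. The hand-in gives no verdict, so these are my own last checks:

- **Rocker:** it is tipped with the far half down. After the push, depth readings showed the near half at about 69 mm and the far half at about 61.5 mm (roughly 0.19 rad). It still looked tipped in the last picture.
- **Square key:** it went fully in (fingertips at 52.9 mm, 14 N) and came back out. Its top then measured 58.4 mm, the same as before the press; the scene camera reads about 1.5 mm low here. The side camera's network could not find the key on that check.
- **Round button:** it is held fully in, with the fingertips at 52.8 mm and about 19 N pushing down. There is also about 10 N sideways at the fingertips.
- **Stop button and loose things:** the stop button was not touched, and it and the loose things look unmoved in the final scene and side pictures. I judged this by eye and did not measure them.

The job took about 8.4 s of the 35 s allowed.

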